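# Return the track rubber through the sprung flap

### The arm

A 6-joint arm with a two-finger parallel gripper is mounted at the origin on a cart in front of the work surface, level with it; the furniture and walls round the work are solid. World frame = base frame: x ahead of the robot, y to its left, z up, the work surface at z = 0. Lengths are in m, angles in rad, forces in N, time in s.
With the tool pointing down it reaches from about 0.375 to 0.75 m from the base axis. Payload 9 kg.
Tool frame: the origin (TCP) lies at the very end of the fingers, on their centre line; the grasp point (between the pads) lies 19 mm behind it; z points along the fingers, y is the line along which they close (so a half turn about z gives the same grasp; the last joint's range is limited). The gripper opens to 85 mm and grips with 20 to 120 N. Pads are 22 mm wide; open, the fingers measure 114 mm over their backs; the gripper's body (76 mm by 85 mm) begins 54 mm behind the grasp point. The pads swing forward as they close: fully open they stand 13 mm farther back than shut.
Start: joints at [0.993, 0.104, 0.097, 1.564, 0, 1.353], TCP at [0.211, 0.562, 0.231] pointing down, gripper open.
Joint ranges: [-2.99, 2.99], [-0.84, 1.86], [-1.1, 1.16], [-1.84, 2.11], [-1.51, 1.56], [-3.14, 3.14]. Speed limits (rad/s): [2.22, 2.22, 2.57, 3.14, 3.14, 3.14].

### API

Orientations are given as a unit quaternion [x, y, z, w].
In Python, from rig import manip gives the robot as it stands.
- The arm moves only by the shell command python3 -m jog 'ROWS' [FORCE]. ROWS is JSON, one flat list of numbers, 5 for each row, row after row: the finger opening in mm, from 0 to 85.4, then the shift along the tool's x, y, z in mm, then the turn about the tool's z in degrees. In form: [claw, tx, ty, tz, roll, claw, tx, ty, tz, roll, ...]. A call has 1 to 12 rows; each row shifts and turns the commanded pose from where the row before left it, along the tool's axes as they then stand; what a row does not reach is not made up. A row lasts 1/8 s, in which the tool goes at most 62.5 mm and 10.7 degrees, less where a joint would pass 70% of its speed; a pose out of reach is approached as far as the arm can. A call with a gripper value outside its range is refused whole. The fingers move at their own pace and stop on an object; FORCE is the grip in N (left out, the last holds). Time passes only in rows, so rows that do not move let the fingers close. It gives the time, the measured TCP pose, the force, the opening and the grip force at its end, in the units of the state.
- manip.sense(): the state, without advancing time (a new reading comes with each control period).
- manip.snapshot(name): name is "scene" or "top"; returns a dict with "image" (384x512x3 uint8, red, green, blue), "K" (3x3 intrinsics, pixels), "xyz" and "rotation" of the camera in the world. Camera axes: x right, y up, looking along -z (the intrinsics and any distortion apply to the point x, -y, -z); pixel columns grow to the right and rows downward; lengths in m; the calibration is good to about 2 mm. A picture is of the moment at which its call begins. There is no depth.
- manip.hand_in(): hands the job in; it is judged then, once.
Trained networks look in a picture, given as the dict that the camera call returned (one of the last four; its "shot" number tells which), for a name from the list of things; names that differ only in an ending like _2 or _b are one class to them, and where a whole thing is asked for, a point or a joint stands for the part that bears it (a point fixed in the world has none). Each returns a list of dicts, best first, with "confidence" (0 to 1); they miss things now and then, are a little off and sometimes report something else, mostly with a low value. They report only what shows in the picture. A call takes as long as a camera call.
- manip.boxes_of(picture, name): "centre" ([row, column] in pixels, amid what is visible of it).
- manip.pinpoint(picture, name): "centre" ([row, column] in pixels: a listed point, or the origin of a listed thing).
The state is a dict: "t": time; "joint_positions": joint angles; "dq": joint speeds; "joint_torque": joint torques, N m; "tcp_pos": TCP position; "eef_rot": TCP orientation; "force": force on the tool from outside, world axes, zero at the start; "moment": the same for the moment, N m; "finger_gap": finger opening in m; "gripper_force": force on a finger pad.
Only numpy, scipy, OpenCV 4.12 (cv2) and the standard library are available. Lean on these libraries where they do the work, as an engineer would, in place of code of your own. Each camera call takes 0.05 s, during which the arm holds its last target. There are 200 camera calls.

### The job

Put the track rubber away in the returns box: with one finger push the spring flap open and keep holding it open, and with the other finger push the rubber along its lane and through the doorway so that it slides down into the bay; then withdraw and let the flap close. The rubber is abrasive and would scratch the flap, so it must never be shoved against the flap or caught by it, and it is only pushed, never picked up. Leave the paint jar, the oil bottle and the signal hut where they stand.

Things in the scene. Friction and masses are not known exactly. Their poses are not given: they have to be found in the camera images.
- returns_box: Plywood returns box fixed to the table, 288 (x) x 114 (y) x 113 mm high. Origin on the table under the closed flap's plane; x = push direction, z up. Its front half is a flat deck, top 70 mm above the table, x = -140 to +4 mm, open above, no side walls. Behind the flap lies the bay: side walls x = 0 to 148 mm, inner faces y = -53 and +51 mm, tops 106 mm above the table.
- flap (a joint): Grey flap, 4 mm thick, closing the doorway at box x = 0, from 73 to 109 mm above the table; no lintel. Upright hinge at its +y end; closed, it reaches 90 mm from there to -y, across the lane. 0 = closed, grows to 1.5 rad as the free end swings inward (box +x). Its spring always shuts it: 0.08 N m when closed, 0.2 N m at 1.5 rad.
- flap_hinge (a point): Hinge axis of the flap at deck height: (0, 40, 70) mm in the box frame. A steel post of 5 mm radius stands beside it at y = 46 mm, up to 112 mm above the table.
- lane_sill (a point): Middle of the lane under the flap: (0, -35, 70) mm in the box frame; axes as the box. The lane runs along x on the deck between two aluminium kerbs 33 mm apart, 6 mm high, 4 mm thick. The deck ends 4 mm past this point, where a slick metal chute falls at 35 deg to the bay floor.
- bay_floor (a point): Middle of the bay floor, where the rubber comes to rest: (115, 0, 12) mm in the box frame. The floor runs from x = 86 to 148 mm. The bay is open above up to x = 111 mm; beyond that a clear cover lies over it, its top 108 mm above the table.
- track_rubber: Track rubber, a block 27 x 62 x 19 mm, half brown, half blue, about 45 g, lying in the lane with its long side (own y axis) along the lane. Origin: centre of its underside, at the start 70 to 95 mm before the flap plane. Once its middle is 10 to 20 mm past the deck's edge it tips and slides down the chute by itself.
- paint_jar: Paint jar with white cap, 30 mm wide, 34 mm high, loose on the table beside the box, to be left alone. Origin: centre of its underside
- oil_bottle: Small oil bottle with a thin red spout, 22 mm wide, 55 mm high, loose on the table beside the box, to be left alone. Origin: centre of its underside
- signal_hut: Small grey model hut, 41 x 46 x 30 mm, loose on the table beside the box, to be left alone. Origin: centre of its underside

How it is judged:
On the way, in this order (a step that is already met when the one before it is completed fails the run):
1. A finger holds the flap open while the rubber is still in front of the doorway (value of joint flap above 0.6 rad and contact force between the fingers and flap above 0.3 N and x of track_rubber in the frame of returns_box below -0.02 m), for 0.1 s.
2. The rubber goes over the sill on the deck while a finger still holds the flap open (value of joint flap above 0.7 rad and contact force between the fingers and flap above 0.3 N and x of track_rubber in the frame of returns_box above -0.01 m and z of track_rubber in the frame of returns_box above 0.055 m), for 0.05 s.
At the end, for the whole second after the job is handed in: The rubber lies at rest inside the bay, its origin 40 to 150 mm behind the flap plane and less than 50 mm above the table; the flap is shut (below 0.08 rad); jar, bottle and hut are within 20 mm of their places (x of track_rubber in the frame of returns_box between 0.04 and 0.15 m and y of track_rubber in the frame of returns_box between -0.055 and 0.053 m and z of track_rubber in the frame of returns_box below 0.05 m and linear speed of track_rubber below 0.02 m/s and value of joint flap below 0.08 rad and distance of each of paint_jar, oil_bottle, signal_hut from where it was at the start of the episode below 0.02 m); the robot touches nothing.
It fails at once if The rubber is pressed against the flap (over 0.5 N) or caught by it (contact force between track_rubber and flap above 0.5 N).
It fails at once if The rubber is lifted (more than 12 mm above the deck) (z of track_rubber in the frame of returns_box above 0.082 m).
It fails at once if The paint jar is moved more than 20 mm (distance of paint_jar from where it was at the start of the episode above 0.02 m).
It fails at once if The oil bottle is moved more than 20 mm (distance of oil_bottle from where it was at the start of the episode above 0.02 m).
It fails at once if The model signal hut is moved more than 20 mm (distance of signal_hut from where it was at the start of the episode above 0.02 m).
It also fails if it takes over 38 s, if anything falls off the work surface, if the arm or the gripper's body presses on something with over 40 N, if the wrist force passes 120 N, or if a joint passes its speed limit or range.

## Working session

There is one attempt and no reset: what is moved stays moved. The work goes in short steps, Python scripts to look and compute and a shell command to move; the robot and the scene stay as the last step left them, time stands still between calls to the robot, and variables do not carry over. Pictures are saved under pics/ and viewed, at most 10 in all, crops included, and the job is handed in when it is done.

```bash
mkdir -p pics; cat > h.py <<'E'
import numpy as np, cv2, json
from rig import manip
def ray(s,rc):
    K=np.array(s["K"]);R=np.array(s["rotation"])
    if R.ndim==1:
        from scipy.spatial.transform import Rotation as Ro; R=Ro.from_quat(R).as_matrix()
    r,c=rc; d=np.linalg.inv(K)@[c,r,1]; d=R@[d[0],-d[1],-d[2]]
    return np.array(s["xyz"]),d/np.linalg.norm(d)
def tri(a,b):
    (p,u),(q,v)=a,b
    A=sum(np.eye(3)-np.outer(d,d) for d in(u,v)); y=(np.eye(3)-np.outer(u,u))@p+(np.eye(3)-np.outer(v,v))@q
    x=np.linalg.solve(A,y); return x,np.linalg.norm(np.cross(x-p,u))
def proj(s,X):
    R=np.array(s["rotation"]);K=np.array(s["K"])
    if R.ndim==1:
        from scipy.spatial.transform import Rotation as Ro; R=Ro.from_quat(R).as_matrix()
    c=R.T@(np.array(X)-s["xyz"]); u=K@[c[0],-c[1],-c[2]]; return u[1]/u[2],u[0]/u[2]
E
python3 - <<'E'
from h import *
S={n:manip.snapshot(n) for n in("scene","top")}
for n,s in S.items():
    cv2.imwrite(f"pics/{n}0.png",s["image"][:,:,::-1]); print(n,{k:(np.round(v,3).tolist() if k!="image" else 0) for k,v in s.items() if k!='shot'})
for nm in["returns_box","flap","flap_hinge","lane_sill","bay_floor","track_rubber","paint_jar","oil_bottle","signal_hut"]:
    D={n:manip.pinpoint(s,nm) for n,s in S.items()}
    for n in D: print(nm,n,[(np.round(d["centre"],1).tolist(),round(d["confidence"],2)) for d in D[n][:2]])
    if D["scene"] and D["top"]:
        x,e=tri(ray(S["scene"],D["scene"][0]["centre"]),ray(S["top"],D["top"][0]["centre"])); print("  ->",np.round(x,4),round(e,4))
print(manip.sense())
E
```

```text
scene {'image': 0, 'K': [[462.575, 0.0, 260.087], [0.0, 462.575, 192.746], [0.0, 0.0, 1.0]], 'xyz': [0.192, 0.427, 0.727], 'rotation': [-0.109, 0.309, 0.887, -0.327]}
top {'image': 0, 'K': [[492.56, 0.0, 267.153], [0.0, 492.56, 194.574], [0.0, 0.0, 1.0]], 'xyz': [0.467, 0.018, 0.905], 'rotation': [-0.019, 0.019, 0.716, -0.698]}
returns_box scene [([226.9, 257.3], 0.94)]
returns_box top [([198.5, 246.8], 0.57)]
  -> [0.5087 0.0548 0.0027] 0.0018Traceback (most recent call last):
  File "<stdin>", line 6, in <module>
ValueError: it knows: bay_floor, flap_hinge, lane_sill, oil_bottle, paint_jar, returns_box, signal_hut, track_rubber
```

View pics/scene0.png

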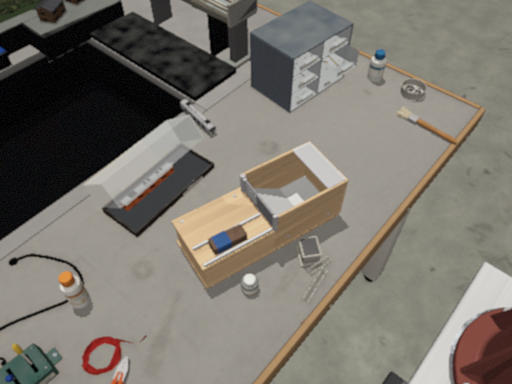

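View pics/top0.png

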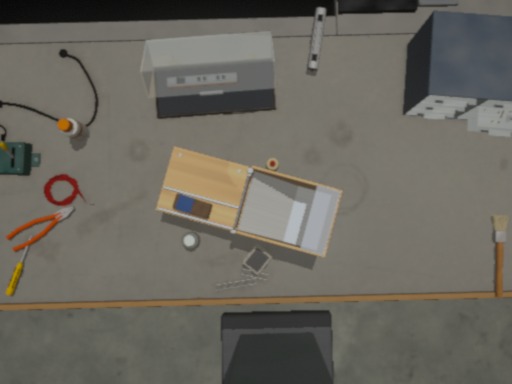

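The scene view shows the box with its lane (rubber near 228,238) and flap near (258,198). The top view shows the rubber at about (193,206), flap between about (247,172) and (236,229), jar at (190,241), hut at (257,261), and bottle at (272,163).

```bash
python3 - <<'E'
from h import *
S={n:manip.snapshot(n) for n in("scene","top")}
P={}
for nm in["returns_box","flap_hinge","lane_sill","bay_floor","track_rubber","paint_jar","oil_bottle","signal_hut"]:
    D={n:manip.pinpoint(s,nm) for n,s in S.items()}
    print(nm,[(n,np.round(d["centre"],1).tolist(),round(d["confidence"],2)) for n in D for d in D[n][:2]])
    if D["scene"] and D["top"]:
        x,e=tri(ray(S["scene"],D["scene"][0]["centre"]),ray(S["top"],D["top"][0]["centre"])); P[nm]=x;print("  ->",np.round(x,4),round(e,4))
# fit box pose (yaw + translation) to known points
from scipy.optimize import least_squares
M={"returns_box":(0,0,0),"flap_hinge":(0,.04,.07),"lane_sill":(0,-.035,.07),"bay_floor":(.115,0,.012)}
k=[n for n in M if n in P]
def T(p,m): c,s=np.cos(p[3]),np.sin(p[3]); m=np.array(m); return np.array([c*m[0]-s*m[1],s*m[0]+c*m[1],m[2]])+p[:3]
f=least_squares(lambda p:np.concatenate([T(p,M[n])-P[n] for n in k]),[.5,.05,0,-1.8],loss="soft_l1",f_scale=.003)
print("box",np.round(f.x,4),"yaw deg",np.degrees(f.x[3]));print(np.round(f.fun*1000,1))
for n in("track_rubber","paint_jar","oil_bottle","signal_hut"):
    if n in P:
        c,s=np.cos(f.x[3]),np.sin(f.x[3]);d=P[n]-f.x[:3];print(n,np.round([c*d[0]+s*d[1],-s*d[0]+c*d[1],d[2]],4))
# overlay box outlines
p=f.x
for n,s in S.items():
    im=cv2.resize(s["image"][:,:,::-1],None,fx=4,fy=4,interpolation=cv2.INTER_CUBIC)
    def L(*pts,col=(0,0,255)):
        q=[proj(s,T(p,m)) for m in pts];cv2.polylines(im,[np.int32([[c*4+2,r*4+2] for r,c in q])],True,col,1)
    L((-.14,-.057,.07),(.004,-.057,.07),(.004,.057,.07),(-.14,.057,.07))
    L((0,-.057,.106),(.148,-.057,.106),(.148,.057,.106),(0,.057,.106),col=(0,255,0))
    L((0,.04,.109),(0,-.05,.109),col=(255,0,255));L((-.14,-.035,.07),(0.1,-.035,.07),col=(255,255,0))
    r,c=proj(s,T(p,(0,0,.08)));r,c=int(r*4),int(c*4);cv2.imwrite(f"pics/{n}1.png",im[max(r-300,0):r+300,max(c-400,0):c+400])
st=manip.sense();print({k:np.round(v,4).tolist() for k,v in st.items()})
E
```

```text
returns_box [('scene', [226.2, 257.5], 0.97), ('top', [200.0, 246.3], 0.95)]
  -> [0.5064 0.0559 0.0085] 0.0011
flap_hinge [('scene', [192.1, 246.3], 0.65), ('top', [176.2, 249.7], 0.76), ('top', [257.8, 257.4], 0.64)]
  -> [0.5431 0.046  0.0718] 0.0021
lane_sill [('scene', [223.1, 266.1], 0.58), ('top', [219.3, 239.7], 0.94), ('top', [257.2, 259.7], 0.41)]
  -> [0.4736 0.0673 0.0619] 0.0018
bay_floor [('scene', [198.5, 307.6], 0.59), ('top', [216.5, 304.2], 0.79)]
  -> [ 0.4717 -0.049   0.0196] 0.0033
track_rubber [('scene', [242.4, 227.5], 0.72), ('top', [206.2, 191.7], 0.69)]
  -> [0.4954 0.1459 0.072 ] 0.001
paint_jar [('scene', [289.7, 252.6], 0.57), ('top', [237.8, 194.6], 0.65)]
  -> [ 0.4375  0.1532 -0.0132] 0.0034
oil_bottle [('top', [164.8, 273.3], 0.59)]
signal_hut [('scene', [254.5, 306.4], 0.74), ('top', [258.4, 255.8], 0.86)]
  -> [0.4007 0.0419 0.0033] 0.0001
box [ 0.5062  0.0577  0.0041 -1.8795] yaw deg -107.68531679729267
[-0.1  1.8 -4.4  1.3 -0.4  2.3 -0.7  1.  12.2 -0.4 -2.8 -3.4]
track_rubber [-0.0807 -0.0371  0.0679]
paint_jar [-0.0701 -0.0945 -0.0174]
signal_hut [ 0.0471 -0.0958 -0.0008]
{'t': 1.1, 'joint_positions': [0.9933, 0.1041, 0.0973, 1.5639, -0.0, 1.3531], 'dq': [-0.0005, -0.0001, -0.0004, 0.0003, 0.0009, -0.0005], 'joint_torque': [0.003, -55.6771, 50.3771, 0.0007, -0.0001, 0.0], 'tcp_pos': [0.2113, 0.5616, 0.2313], 'eef_rot': [0.1789, 0.9839, 0.0, 0.0], 'force': [0.3129, 0.2978, 0.3997], 'moment': [-0.0282, -0.0205, -0.0386], 'gripper_force': 0.0, 'finger_gap': 0.0852}
```

View pics/top1.png

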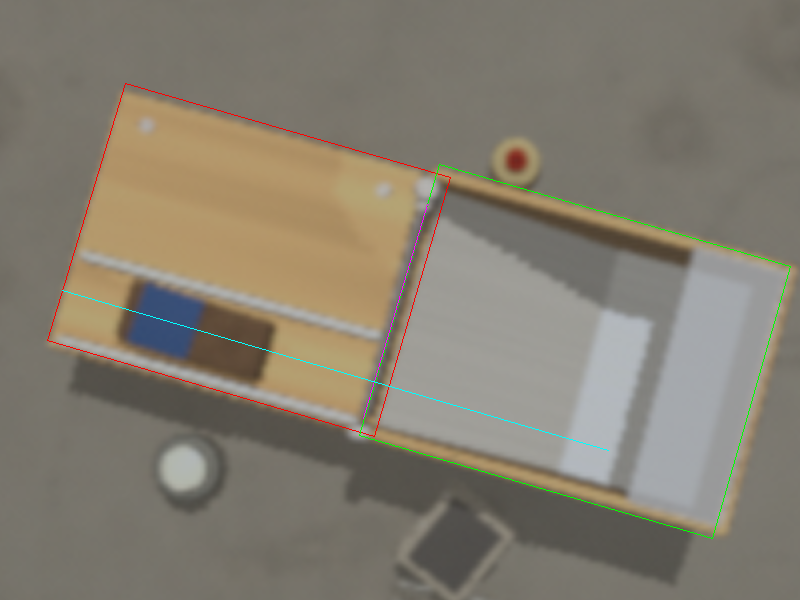

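View pics/scene1.png

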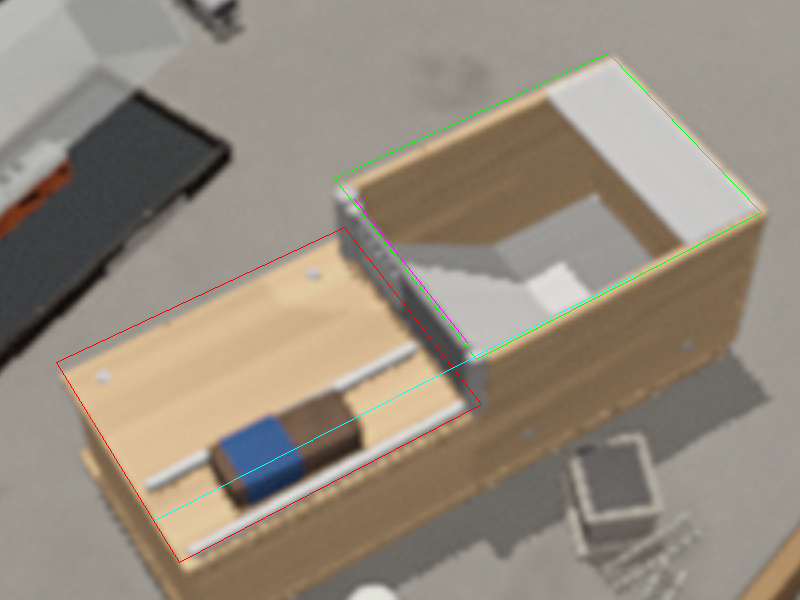

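The overlays show the outline fits to within about 3 mm. The drawn corners sit slightly high because the fitted z came out 4 mm too high. I'll refine it with corner pixels at z=0 and work out the tool moves.

```bash
cat > fit.py <<'E'
from h import *
from scipy.optimize import least_squares
p0=[.5062,.0577,.0041,-1.8795]
def T(p,m): c,s=np.cos(p[3]),np.sin(p[3]); m=np.array(m); return np.array([c*m[0]-s*m[1],s*m[0]+c*m[1],m[2]])+p[:3]
def toB(p,X): c,s=np.cos(p[3]),np.sin(p[3]);d=np.array(X)-p[:3];return np.array([c*d[0]+s*d[1],-s*d[0]+c*d[1],d[2]])
E
python3 - <<'E'
from fit import *
S={n:manip.snapshot(n) for n in("scene","top")}
C={"top":[((-.14,.057,.07),125,90),((-.14,-.057,.07),50,338),((.148,.057,.106),791,268),((.148,-.057,.106),723,533)],
"scene":[((-.14,.057,.07),64,376),((-.14,-.057,.07),186,571),((.148,.057,.106),611,58),((.148,-.057,.106),766,213)]}
obs=[];tip=[]
for n,s in S.items():
    r,c=proj(s,T(p0,(0,0,.08)));ro,co=max(int(r*4)-300,0),max(int(c*4)-400,0)
    obs+=[(s,m,(y+ro-2)/4,(x+co-2)/4) for m,x,y in C[n]]
g=lambda q:np.concatenate([np.array(proj(s,T([q[0],q[1],0,q[2]],m)))-[r,c] for s,m,r,c in obs])
f=least_squares(g,[.506,.058,-1.88],loss="soft_l1");print(f.x,np.degrees(f.x[2]),np.round(f.fun,1))
p=[f.x[0],f.x[1],0,f.x[2]];json.dump(p,open("box.json","w"))
D=[manip.pinpoint(S[n],"track_rubber")[0]["centre"] for n in("scene","top")]
x,e=tri(ray(S["scene"],D[0]),ray(S["top"],D[1]));print("rubber box",toB(p,x))
# blue/brown outline in top: rubber mask -> min area rect on plane z=.089
tgt=T(p,(-.082,-.012,.07));st=manip.sense()
from scipy.spatial.transform import Rotation as Ro
R=Ro.from_quat(st["eef_rot"]).as_matrix();want=p[3]+np.radians(25)
cur=np.arctan2(-R[1,1],-R[0,1]);print("target",tgt,"roll deg",-np.degrees(want-cur),"shift tool mm",R.T@(tgt-st["tcp_pos"])*1000)
E
```

```text
[ 0.50500124  0.05655056 -1.86753072] -107.00162863772341 [-1.1 -0.5 -0.3  0.5 -0.1 -0.9  0.6 -0.9  0.2  0.7  2.5  0.7 -0.5  0.1
  1.1 -1.4]
rubber box [-0.08071649 -0.02865385  0.06652402]
target [0.51750239 0.13847565 0.07      ] roll deg -28.61194884859314 shift tool mm [-435.60641272 -288.24418311  161.32317146]
```

```bash
python3 -m jog '[85,0,0,0,-9.5, 85,0,0,0,-9.5, 85,0,0,0,-9.6, 85,-27,-51,0,0, 85,-27,-51,0,0, 85,-27,-51,0,0, 85,-27,-51,0,0, 85,-27,-51,0,0, 85,-27,-51,0,0, 85,-27,-51,0,0, 85,-27,-51,0,0, 85,-27,-51,0,0]'
python3 -m jog '[85,0,0,20,0, 85,0,0,30,0, 85,0,0,25,0, 85,0,0,10,0, 85,0,0,0,0]'
cat > where.py <<'E'
from fit import *
import sys
from scipy.spatial.transform import Rotation as Ro
p=json.load(open("box.json"))
def where(tag=None):
    st=manip.sense();R=Ro.from_quat(st["eef_rot"]).as_matrix();y=R[:,1];t=np.array(st["tcp_pos"]);d=(st["finger_gap"]+.0145)/2
    print("t",st["t"],"TCP box",np.round(toB(p,t)*1000,1),"A",np.round(toB(p,t-d*y)*1000,1),"B",np.round(toB(p,t+d*y)*1000,1),"F",np.round(st["force"],2))
    print("toolx per box x,y:",np.round((R.T@np.array([[np.cos(p[3]),-np.sin(p[3]),0],[np.sin(p[3]),np.cos(p[3]),0],[0,0,1]]))[:, :2].T,3).tolist())
    if tag:
        ims=[]
        for n in("scene","top"):
            s=manip.snapshot(n);im=cv2.resize(s["image"][:,:,::-1],None,fx=3,fy=3,interpolation=cv2.INTER_CUBIC)
            for P,col in((t-d*y,(0,0,255)),(t+d*y,(0,255,0))):
                r,c=proj(s,P);cv2.circle(im,(int(c*3+1),int(r*3+1)),4,col,1)
            r,c=proj(s,T(p,(-.01,0,.08)));r,c=int(r*3),int(c*3);ims.append(im[r-300:r+300,c-200:c+200])
        cv2.imwrite(f"pics/{tag}.png",np.hstack(ims))
where(sys.argv[1] if len(sys.argv)>1 else None)
E
python3 where.py m1
```

```text
t: 2.8
tcp_pos: [0.5166, 0.1391, 0.2316]
eef_rot: [-0.07, 0.998, 0.0, 0.0]
force: [1.2, 0.5, 0.6]
finger_gap: 0.0851
gripper_force: 0.0
t: 3.42
tcp_pos: [0.5154, 0.1409, 0.1463]
eef_rot: [-0.07, 0.998, 0.0, -0.0]
force: [0.4, -0.2, -0.4]
finger_gap: 0.0848
gripper_force: 0.0
t 3.425 TCP box [-83.7 -14.7 146.3] A [-38.7   6.3 146.2] B [-128.7  -35.6  146.3] F [ 0.35 -0.24 -0.37]
toolx per box x,y: [[0.422, -0.906, 0.0], [-0.906, -0.422, -0.0]]
```

View pics/m1.png

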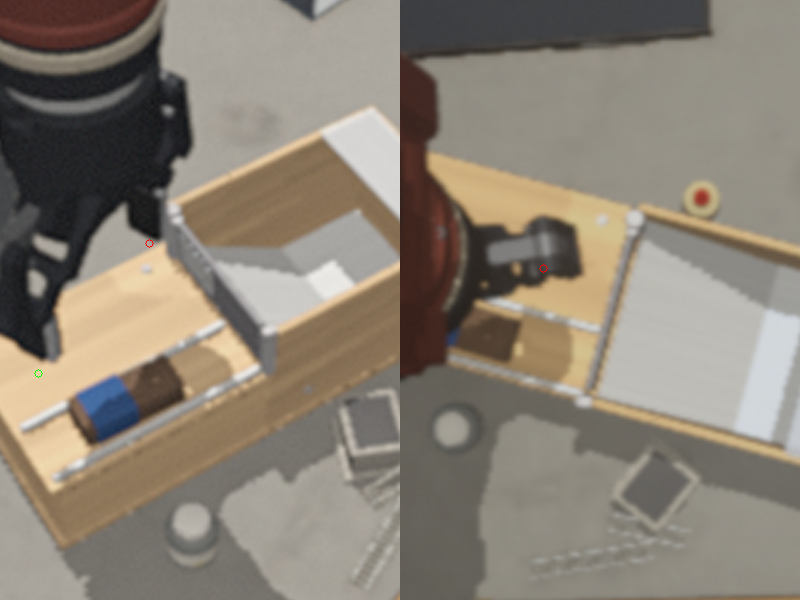

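The fingertips hang about 13 mm above the nominal TCP (green mark at (38,374), tip at (48,360)). A is before the flap and B is behind the rubber. I'll back off 4 mm and then lower.

```bash
python3 -m jog '[85,-2.6,3.2,0,0, 85,0,0,25,0, 85,0,0,25,0, 85,0,0,15,0, 85,0,0,8,0, 85,0,0,4,0, 85,0,0,0,0, 85,0,0,0,0]'
python3 where.py m2
```

```text
t: 4.53
tcp_pos: [0.5182, 0.1444, 0.07]
eef_rot: [-0.07, 0.998, 0.0, 0.001]
force: [0.3, 0.9, 0.2]
finger_gap: 0.0849
gripper_force: 0.0
t 4.525 TCP box [-87.9 -13.   70. ] A [-42.8   8.   70. ] B [-132.9  -34.    70. ] F [0.25 0.85 0.17]
toolx per box x,y: [[0.422, -0.906, -0.0], [-0.906, -0.422, 0.001]]
```

View pics/m2.png

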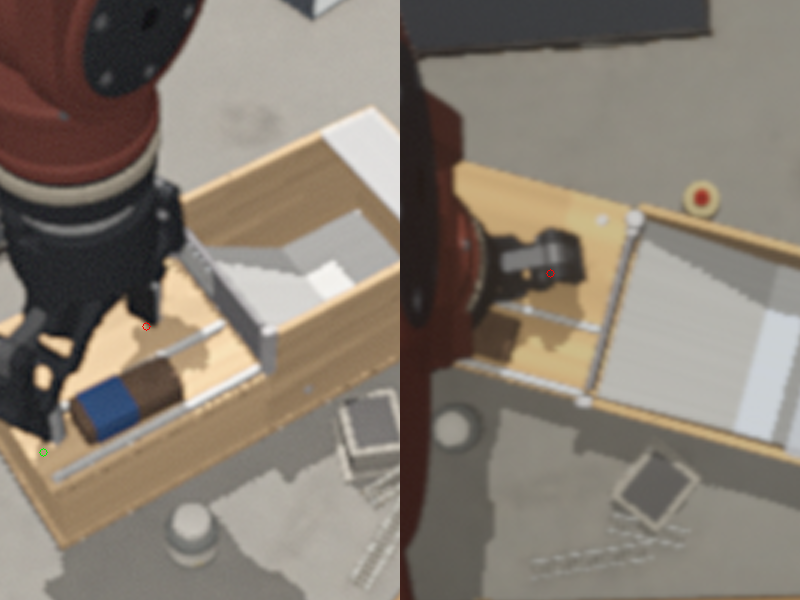

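No contact yet, and B is behind the blue end. I'll lower 5 mm more, then advance along box +x.

```bash
python3 -m jog '[85,0,0,5,0, 85,0,0,0,0, 85,4.2,-9.1,0,0, 85,2.1,-4.5,0,0, 85,2.1,-4.5,0,0, 85,2.1,-4.5,0,0, 85,2.1,-4.5,0,0, 85,2.1,-4.5,0,0, 85,2.1,-4.5,0,0, 85,0,0,0,0]'
python3 where.py m3
```

```text
t: 5.88
tcp_pos: [0.5063, 0.1061, 0.0645]
eef_rot: [-0.069, 0.998, 0.0, 0.0]
force: [1.3, 3.3, -0.2]
finger_gap: 0.0851
gripper_force: 1.3
t 5.875 TCP box [-47.7 -13.2  64.5] A [-2.6  7.8 64.5] B [-92.9 -34.2  64.5] F [ 1.34  3.32 -0.21]
toolx per box x,y: [[0.422, -0.907, -0.0], [-0.907, -0.422, 0.0]]
```

View pics/m3.png

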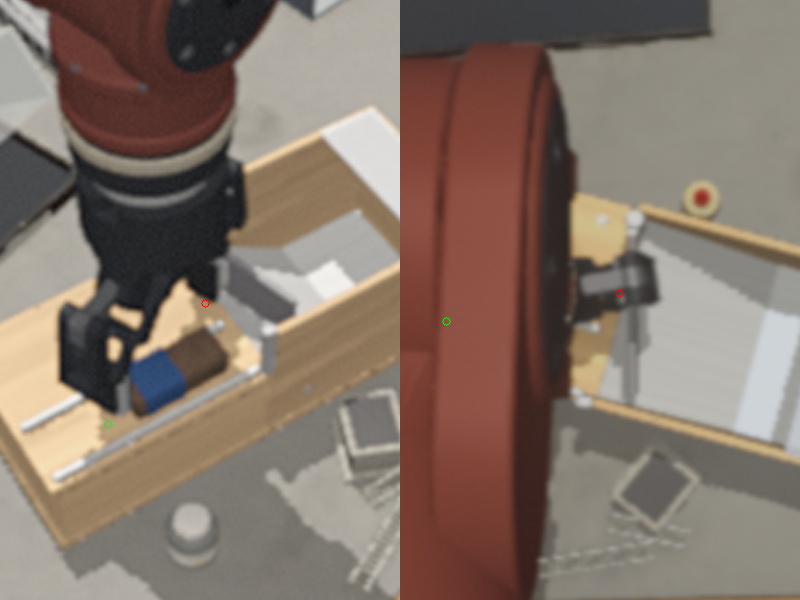

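The flap is partly open against finger A, and the rubber is sliding straight ahead of B. Continuing.

```bash
python3 -m jog '[85,2.1,-4.5,0,0, 85,2.1,-4.5,0,0, 85,2.1,-4.5,0,0, 85,2.1,-4.5,0,0, 85,1.3,-2.7,0,0, 85,0,0,0,0, 85,0,0,0,0]'
python3 where.py m4
```

```text
t: 6.85
tcp_pos: [0.4989, 0.0844, 0.0641]
eef_rot: [-0.07, 0.998, 0.0, -0.0]
force: [-1.8, 2.9, 0.6]
finger_gap: 0.0855
gripper_force: 2.0
t 6.85 TCP box [-24.9 -14.   64.1] A [20.4  7.1 64.1] B [-70.2 -35.1  64.1] F [-1.78  2.87  0.58]
toolx per box x,y: [[0.422, -0.906, 0.0], [-0.906, -0.422, -0.001]]
```

View pics/m4.png

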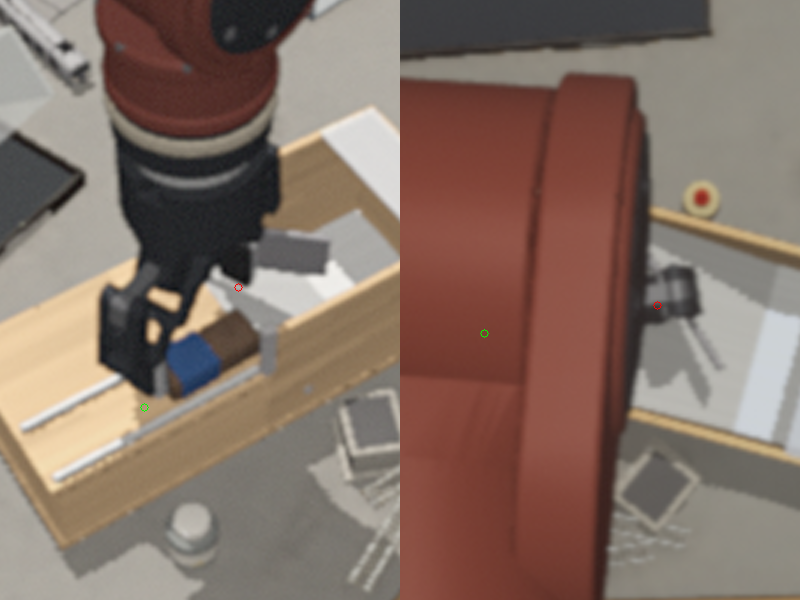

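The flap is at about 0.9 rad, and the rubber's nose is at the sill and clear of it. Pushing the rest of the way.

```bash
python3 -m jog '[85,2.1,-4.5,0,0, 85,2.1,-4.5,0,0, 85,2.1,-4.5,0,0, 85,2.1,-4.5,0,0, 85,2.1,-4.5,0,0, 85,2.1,-4.5,0,0, 85,2.1,-4.5,0,0, 85,2.1,-4.5,0,0, 85,2.1,-4.5,0,0, 85,0,0,0,0, 85,0,0,0,0]'
python3 where.py m5
```

```text
t: 8.32
tcp_pos: [0.4861, 0.0413, 0.0643]
eef_rot: [-0.069, 0.998, -0.0, -0.0]
force: [-2.7, -0.9, 0.7]
finger_gap: 0.0848
gripper_force: 1.2
t 8.325 TCP box [ 20.1 -13.6  64.3] A [65.1  7.4 64.3] B [-25.  -34.5  64.2] F [-2.67 -0.88  0.67]
toolx per box x,y: [[0.422, -0.907, 0.001], [-0.907, -0.422, -0.0]]
```

View pics/m5.png

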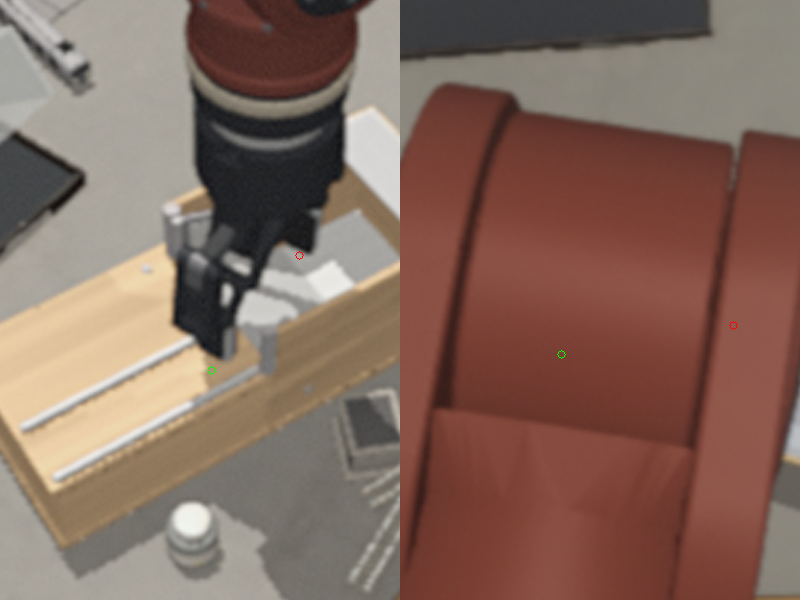

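The rubber is gone from the deck and down the chute. A still holds the flap. I'll withdraw straight back so the flap follows A, then go up.

```bash
python3 -m jog '[85,-3.4,7.2,0,0, 85,-3.4,7.2,0,0, 85,-3.4,7.2,0,0, 85,-3.4,7.2,0,0, 85,-3.4,7.2,0,0, 85,-3.4,7.2,0,0, 85,-3.4,7.2,0,0, 85,-3.4,7.2,0,0, 85,-3.4,7.2,0,0, 85,-3.4,7.2,0,0, 85,-3.4,7.2,0,0, 85,-3.4,7.2,0,0]'
python3 -m jog '[85,-6,13,0,0, 85,0,0,-30,0, 85,0,0,-40,0, 85,0,0,-40,0, 85,-17,36,0,0, 85,-17,36,0,0, 85,-17,36,0,0, 85,-17,36,0,0, 85,0,0,0,0]'
python3 where.py m6
```

```text
t: 9.93
tcp_pos: [0.5152, 0.1332, 0.0645]
eef_rot: [-0.07, 0.998, -0.0, 0.0]
force: [0.9, -0.9, 0.9]
finger_gap: 0.085
gripper_force: 0.0
t: 11.05
tcp_pos: [0.5662, 0.3014, 0.1734]
eef_rot: [-0.071, 0.997, 0.0, -0.0]
force: [-0.5, -0.3, 0.1]
finger_gap: 0.0846
gripper_force: 0.0
t 11.05 TCP box [-252.1  -13.1  173.4] A [-207.2    8.   173.4] B [-296.9  -34.2  173.5] F [-0.53 -0.3   0.09]
toolx per box x,y: [[0.425, -0.905, -0.0], [-0.905, -0.425, -0.001]]
```

View pics/m6.png

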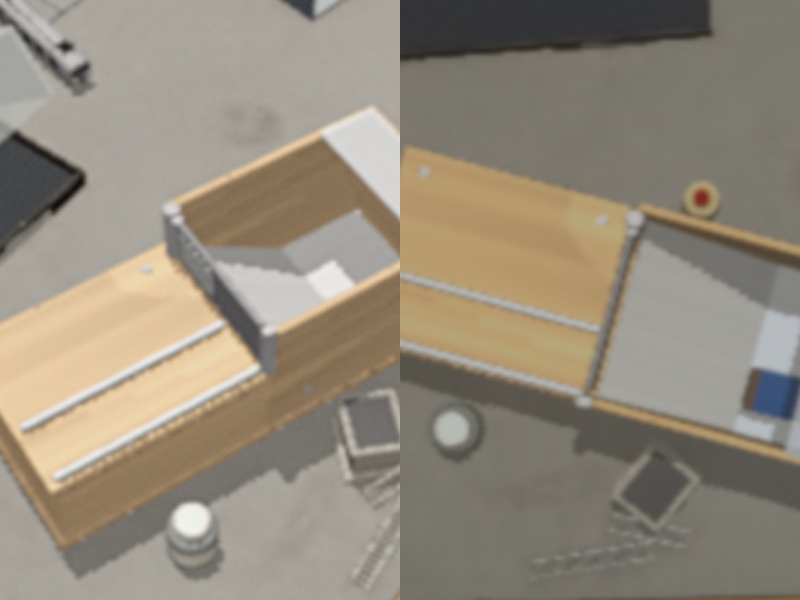

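The flap is shut, and the rubber lies in the bay (top view about (772,393)). Jar, bottle and hut stand where they were, and the arm is clear.

```bash
python3 -c "
from rig import manip
print(manip.hand_in())"
```

```text
the job is handed in; nothing more can be done
None
```

The track rubber is in the bay, the flap is shut, and the paint jar, oil bottle and signal hut look unmoved in the last picture; I handed the job in at about 11 s, and no verdict came back.

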